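# Open the sprung cash box gently and put a coin roll away

### The job

Unlatch the blue cash box by pressing its red catch button and hold back the strongly sprung lid as it comes up, so that it opens fully without ever flying up. Then put the coin roll with the blue band in the box, lying flat on the empty part of the tray, lowered in rather than dropped. Work gently with the box and leave everything else on the table where it is.

Things in the scene. Friction and masses are not known exactly. Their poses are not given: they have to be found in the camera images.
- cash_box: blue steel cash box screwed to the table: case 130 (x) x 200 (y) x 90 mm high, walls 5 mm. Origin under the centre of the case, on the table; x points from its front (catch) to its back (hinge), z up. Inside, a raised grey tray floor lies 35 mm above the table; a divider of 5 mm, as high as 75 mm above the table, stands at y = +32.5 mm; two rolls already lie on its +y side, the -y side (y from -95 to +30 mm, x from -60 to +60 mm) is empty
- tray_floor (a point): centre of the empty part of the tray, on its floor, 35 mm above the table
- lid_hinge (a point): middle of the lid's hinge line at the top of the back wall, 65 mm behind the box centre, 90 mm above the table; the hinge runs along the box's y
- lid_press (a point): a point on the lid's outer (top) face in its middle, 110 mm from the hinge, 20 mm behind its front edge; moves with the lid. The lid is 130 mm from hinge to front edge, 200 mm wide, 8 mm thick, its outer face 98 mm above the table when shut; a steel tongue 40 mm wide reaches 14 mm further at the front, under the hook of the catch
- lid (a joint): opening angle of the lid, rad: 0 shut, 1.5 fully open (nearly upright, against its stop). A spring drives it open: about 2 to 4 N must be held at the front edge; unheld it whips open in about half a second. The spring holds it open
- catch_housing (a point): middle of the catch's black housing on the box front, level with its rim 99 mm above the table, 114 mm before the box centre; fixed. Centred in it sits a red push button, 30 (x) x 56 (y) mm, its top 11 to 18 mm above the rim at rest: how high differs from box to box and must be felt or seen. Pressing takes 1 to 4 N; it frees the lid after 6 mm and stops firmly after 8 mm; it springs back
- catch_hook (a point): where the steel hook's top stands at rest (36 mm wide) between button and lid, 80 mm before the box centre, 97 mm above the table; the button draws it forward off the lid's tongue. The pressed button is still 4 mm or more higher than the shut lid, so one finger can press it while the other, 60 to 70 mm further back, waits just above the lid
- roll_blue_center (a point): centre of the coin roll with the blue band: white paper cylinder, 28 mm across, 84 mm long, about 0.3 kg, lying on the table; its x axis runs along it
- roll_yellow_center (a point): centre of the other coin roll, same size, yellow band; not to be moved
- scissors: scissors, 200 mm long, lying flat; not to be moved
- screwdriver: red screwdriver lying on the table; not to be moved
- pen: blue pen, 140 mm long; not to be moved
- mug: white mug, 76 mm across, 90 mm high; not to be moved

How it is judged:
By the outcome, as a careful person would: the job done as asked, in the order asked, and still so for the second after the job is handed in, with the robot touching nothing.
It also fails if it takes over 69 s, if anything falls off the work surface, if the arm or the gripper's body presses on something with over 40 N, if the wrist force passes 120 N, or if a joint passes its speed limit or range.

### The arm

A 6-joint arm with a two-finger parallel gripper is mounted at the origin on the work surface. World frame = base frame: x ahead of the robot, y to its left, z up, the work surface at z = 0. Lengths are in m, angles in rad, forces in N, time in s.
With the tool pointing down it reaches from about 0.3 to 0.775 m from the base axis. Payload 14.6 kg.
Tool frame: the origin (TCP) lies on the front face of the gripper's body, between the roots of the fingers; the fingertips stand finger_overhang ahead of it and the grasp point (between the pads) lies 54 mm ahead of it (finger_overhang is the distance from the TCP to the fingertips, in m); z points along the fingers, y is the line along which they close (so a half turn about z gives the same grasp; the last joint's range is limited). The gripper opens to 85 mm and grips with 20 to 120 N. Pads are 22 mm wide; open, the fingers measure 114 mm over their backs; the gripper's body (76 mm by 85 mm) begins 54 mm behind the grasp point. The pads swing forward as they close: fully open they stand 13 mm farther back than shut.
Start: joints at [1.167, 0.3, 1.521, -0, 1.321, -0.067], TCP at [0.182, 0.519, 0.304] pointing down, gripper open.
Joint ranges: [-3.03, 3.03], [-0.79, 2.21], [0.23, 2.52], [-1.04, 4.18], [0, 3.07], [-2.55, 2.55]. Speed limits (rad/s): [2.22, 2.22, 2.57, 3.14, 3.14, 3.14].

### API

Orientations are given as a unit quaternion [w, x, y, z].
In Python, from station import get_state, get_image, get_calibration, hand_in, find_in, finger_overhang gives the robot as it stands.
- The arm moves only by the tool arm_command, never from a script. Its argument "moves" is a list of rows, each an object with "translation": the shift along the world's x, y, z in mm, a list of three; "dr": the turn, a rotation vector about the world's x, y, z in degrees, a list of three. In form: [{"translation": [tx, ty, tz], "dr": [ax, ay, az]}, ...]. A call has 1 to 12 rows; each row is the pose to reach, as a shift and turn from the pose commanded when the call began; what a row does not reach only later rows make up. A row lasts 1/8 s, in which the tool goes at most 62.5 mm and 10.7 degrees, less where a joint would pass 70% of its speed; a pose out of reach is approached as far as the arm can. A call with a gripper value outside its range is refused whole. "jaw" is the opening, from 0 (shut) to 1 (fully open), set as the call begins (left out, the last holds). The fingers move at their own pace and stop on an object; "newtons" is the grip in N (left out, the last holds). Time passes only in rows, so rows that repeat a pose let the fingers close. It gives the time, the measured TCP pose, the force, the opening and the grip force at its end, in the units of the state.
- get_state(): the state, without advancing time (a new reading comes with each control period).
- get_image(name): name is "scene" or "top"; returns the picture (480x640x3 uint8, blue, green, red); there is no depth.
- get_calibration(name): a dict with "camera_matrix" (3x3 intrinsics, pixels), "world_from_camera" (4x4, takes a point from camera to world coordinates). Camera axes: x right, y up, looking along -z (the intrinsics and any distortion apply to the point x, -y, -z); pixel columns grow to the right and rows downward; lengths in m; the calibration is good to about 2 mm. A picture is of the moment at which its call begins. get_calibration takes no time and is no camera call.
- hand_in(): hands the job in; it is judged then, once.
Trained networks look in the newest picture that a camera, given by its name, has taken for a name from the list of things; names that differ only in an ending like _2 or _b are one class to them, and where a whole thing is asked for, a point or a joint stands for the part that bears it (a point fixed in the world has none). Each returns a list of dicts, best first, with "confidence" (0 to 1); they miss things now and then, are a little off and sometimes report something else, mostly with a low value. They report only what shows in the picture. A call takes as long as a camera call.
- find_in(thing, camera): "box" ([left, top, right, bottom] in pixels, round what is visible of it).
The state is a dict: "time": time; "q": joint angles; "qd": joint speeds; "effort": joint torques, N m; "position": TCP position; "tcp_rot": TCP orientation; "ft_force": force on the tool from outside, world axes, zero at the start; "ft_torque": the same for the moment, N m; "gripper_width": finger opening in m; "gripper_force": force on a finger pad.
Only numpy, scipy, OpenCV 4.12 (cv2) and the standard library are available. Lean on these libraries where they do the work, as an engineer would, in place of code of your own. Each camera call takes 0.05 s, during which the arm holds its last target. There are 200 camera calls.

## Working session

There is one attempt and no reset: what is moved stays moved. The work goes in short steps, Python scripts to look and compute and a tool call to move; the robot and the scene stay as the last step left them, time stands still between calls to the robot, and variables do not carry over. Pictures are saved under pics/ and viewed, at most 10 in all, crops included, and the job is handed in when it is done.

Besides the shell and the picture viewer there is one more tool, called after "Emit:" as name(argument=value, ...), one argument or row to a line, values as JSON. arm_command: Moves the arm, as the interface text tells. Its arguments: {"type":"object","properties":{"moves":{"type":"array"},"jaw":{"type":"number"},"newtons":{"type":"number"}},"required":["moves"]}

```bash
mkdir -p pics; python3 - <<'E'
from station import *
import cv2
s=get_state(); print({k:(v if not hasattr(v,'round') else v) for k,v in s.items()})
print(finger_overhang() if callable(finger_overhang) else finger_overhang)
for c in("scene","top"):
    cv2.imwrite(f"pics/{c}0.png",get_image(c)); k=get_calibration(c); print(c,k)
    for t in("cash_box","catch_housing","roll_blue_center","roll_yellow_center","lid","mug"):
        print(t,[(r["box"],round(r["confidence"],2)) for r in find_in(t,c)[:2]])
E
```

```text
{'time': 0.0, 'q': array([ 1.16738733e+00,  3.00466586e-01,  1.52162035e+00,  4.78968170e-06,
        1.32068993e+00, -6.66030452e-02]), 'qd': array([-2.43150684e-03,  6.15919499e-05,  1.34745715e-03, -6.10086666e-04,
       -5.57626017e-04, -2.01412842e-03]), 'effort': array([-4.12707406e-03, -5.43508601e+01, -3.61780465e+01, -1.31462007e-04,
        4.01729601e-03, -2.85563935e-06]), 'position': array([0.18170124, 0.51894903, 0.30330712]), 'tcp_rot': array([-1.40127821e-04,  1.67608689e-01,  9.85853426e-01, -5.75292281e-04]), 'ft_force': array([ 1.13549265, -0.33431313, -1.09057522]), 'ft_torque': array([-0.00808128,  0.0125182 ,  0.08227074]), 'gripper_force': 0.0, 'gripper_width': 0.08555259253328572}
0.0726
scene {'camera_matrix': array([[518.19363422,   0.        , 315.87230913],
       [  0.        , 518.19363422, 246.89331996],
       [  0.        ,   0.        ,   1.        ]]), 'world_from_camera': array([[-0.78316681, -0.37186944,  0.49836018,  1.08449216],
       [ 0.62169094, -0.48406832,  0.6157745 ,  0.75437682],
       [ 0.01225266,  0.79208016,  0.61029411,  0.818149
[... 564 characters left out ...]
68],
       [  0.        ,   0.        ,   1.        ]]), 'world_from_camera': array([[-0.00255543,  0.98894698, -0.1482476 ,  0.30552288],
       [-0.99999504, -0.00280028, -0.00144298,  0.01273911],
       [-0.00184217,  0.14824317,  0.98894922,  1.26633503],
       [ 0.        ,  0.        ,  0.        ,  1.        ]])}
cash_box [([286.3, 170.1, 380.3, 266.0], 0.78), ([108.8, 159.4, 163.8, 201.6], 0.58)]
catch_housing [([284.7, 172.3, 379.1, 265.3], 0.79)]
roll_blue_center [([190.9, 166.3, 211.9, 204.8], 0.92)]
roll_yellow_center [([204.6, 233.3, 222.8, 269.6], 0.58)]
lid [([286.3, 173.5, 379.7, 235.3], 0.73)]
mug [([109.1, 162.4, 162.6, 202.4], 0.7), ([285.8, 169.9, 379.8, 238.3], 0.21)]
```

```bash
python3 - <<'E'
import cv2
a=cv2.imread("pics/top0.png")[150:290,160:400]; cv2.imwrite("pics/topc.png",cv2.resize(a,None,fx=3.3,fy=3.3,interpolation=cv2.INTER_CUBIC))
a=cv2.imread("pics/scene0.png")[170:330,210:400]; cv2.imwrite("pics/scenec.png",cv2.resize(a,None,fx=3.5,fy=3.5,interpolation=cv2.INTER_CUBIC))
E
```

```text
(no output)
```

View pics/top0.png

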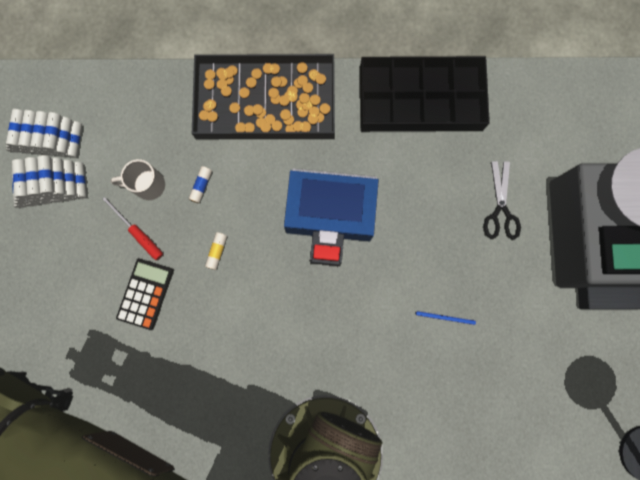

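View pics/topc.png

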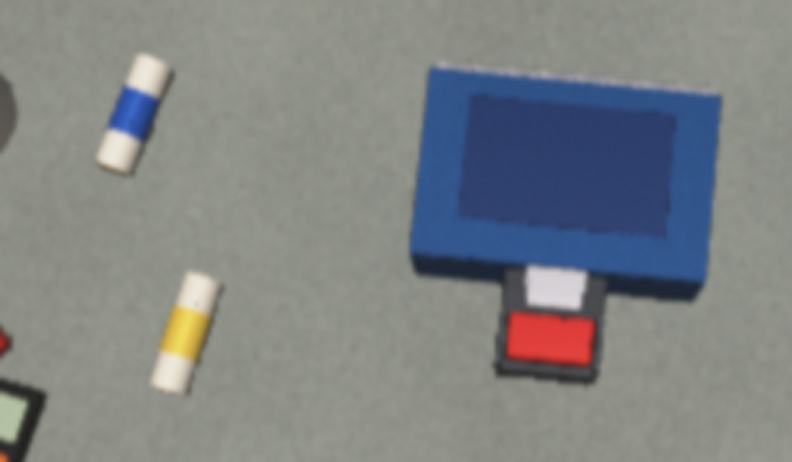

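View pics/scenec.png

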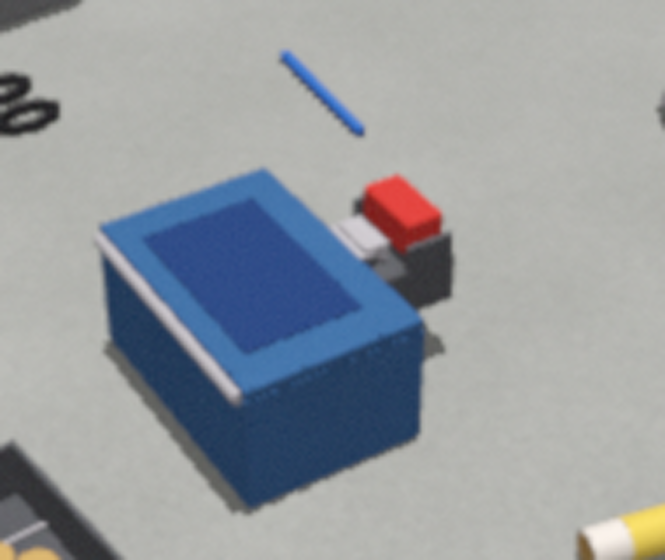

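The top view shows the box with its catch towards the robot (lid corners about (291,170), (378,179), (373,236), (285,227); button at (326,253)), and the blue roll at (201,185). The scene view agrees. Next I fit the poses.

```bash
cat > h.py <<'E'
from station import *
import numpy as np, cv2
from scipy.optimize import least_squares
def proj(P,c):
    k=get_calibration(c); W=np.linalg.inv(k["world_from_camera"]); P=np.atleast_2d(P)
    q=P@W[:3,:3].T+W[:3,3]; q=q*[1,-1,-1]; u=q@k["camera_matrix"].T; return u[:,:2]/u[:,2:]
def ray(px,c,z):
    k=get_calibration(c); M=k["world_from_camera"]
    d=np.linalg.inv(k["camera_matrix"])@[px[0],px[1],1]; d=M[:3,:3]@(d*[1,-1,-1]); o=M[:3,3]
    return o+d*(z-o[2])/d[2]
def box2w(p,pts):
    pts=np.atleast_2d(pts); c,s=np.cos(p[2]),np.sin(p[2]); return np.c_[p[0]+c*pts[:,0]-s*pts[:,1],p[1]+s*pts[:,0]+c*pts[:,1],pts[:,2]]
E
python3 - <<'E'
from h import *
L=np.array([[.065,.1,.098],[.065,-.1,.098],[-.065,-.1,.098],[-.065,.1,.098]])
T=np.array([[432,66],[720,95],[703,283],[413,255]])/3.3+[160,150]
S=np.array([[240,393],[100,228],[263,168],[422,322]])/3.5+[210,170]
for w in("ts","t","s"):
    f=lambda p:np.r_[((proj(box2w(p,L),"top")-T)*('t' in w)).ravel(),((proj(box2w(p,L),"scene")-S)*('s' in w)).ravel()]
    r=least_squares(f,[.55,0,0]); print(w,r.x,np.degrees(r.x[2]),r.fun.round(1))
    if w=="ts": p=r.x
a=cv2.imread("pics/scene0.png").astype(int); t=cv2.imread("pics/top0.png").astype(int)
def red(im,x0,y0,x1,y1):
    b,g,r=im[...,0],im[...,1],im[...,2]; m=(r>120)&(g<90)&(b<90); n=np.zeros_like(m); n[y0:y1,x0:x1]=m[y0:y1,x0:x1]
    ys,xs=np.nonzero(n); return xs.min(),ys.min(),xs.max(),ys.max(),xs.mean(),ys.mean()
print("red top",red(t,300,230,350,275)); print("red scene",red(a,300,200,345,250))
for h in(.110,.113,.117):
    B=[[-.114+i*.015,j*.028,h] for i in(-1,1) for j in(-1,1)]
    print(h,proj(box2w(p,B),"top").round(1).tolist(),proj(box2w(p,B),"scene").round(1).tolist())
    print(box2w(p,[[-.114,0,h]]))
# rolls
for n,A in(("blue",[[152,57],[115,170]]),("yellow",[[203,275],[169,390]])):
    e=[ray(np.array(q)/3.3+[160,150],"top",.02) for q in A]; print(n,np.round(e,4),np.linalg.norm(e[0]-e[1]))
for px,c in(((201.4,185.5),"top"),((350.6,373),"scene")): print(ray(px,c,.018))
# white/blue band center
for im,c,bx in((t,"top",(185,160,220,210)),(a,"scene",(320,355,380,390))):
    x0,y0,x1,y1=bx; q=im[y0:y1,x0:x1]; m=(q[...,0]-q[...,2]>60); ys,xs=np.nonzero(m); c0=(xs.mean()+x0,ys.mean()+y0)
    w=(q.min(2)>175)|m; y2,x2=np.nonzero(w); pts=np.c_[x2+x0,y2+y0].astype(np.float32); rr=cv2.minAreaRect(pts)
    print(c,"band",c0,ray(c0,c,.022),"roll",rr)
E
```

```text
ts [ 0.55678414 -0.01578367 -0.10511006] -6.022362970896713 [-0.4 -0.6  1.2 -0.5  1.2 -0.3 -1.2 -1.   1.1  0.1 -0.7 -1.   0.9 -0.2
  0.8 -0.2]
t [ 0.55549555 -0.01533861 -0.10210388] -5.850121214553694 [-0.7  0.1  0.9 -0.1  1.2  0.2 -1.3 -0.2  0.  -0.  -0.  -0.   0.  -0.
  0.  -0. ]
s [ 0.55834959 -0.01577124 -0.10806303] -6.19155570282119 [-0.  -0.   0.  -0.   0.  -0.  -0.  -0.   0.3  0.4 -1.1 -0.9  0.6  0.
  0.2  0.1]
red top (np.int64(313), np.int64(244), np.int64(339), np.int64(260), np.float64(326.1972602739726), np.float64(252.0191780821918))
red scene (np.int64(314), np.int64(221), np.int64(335), np.int64(240), np.float64(324.2020905923345), np.float64(230.60627177700349))
0.11 [[339.1, 260.4], [313.4, 257.7], [340.4, 246.7], [314.8, 244.1]] [[324.1, 220.3], [337.2, 232.0], [313.5, 224.0], [326.5, 236.0]]
[[ 0.4434133  -0.00382318  0.11      ]]
0.113 [[339.1, 260.2], [313.3, 257.6], [340.5, 246.5], [314.8, 243.9]] [[324.1, 219.3], [337.3, 230.9], [313.5, 223.0], [326.5, 234.9]]
[[ 0.4434133  -0.00382318  0.113     ]]
0.117 [[339.2, 260.0], [313.3, 257.4], [340.6, 246.3], [314.8, 243.6]] [[324.1, 217.9], [337.3, 229.5], [313.5, 221.6], [326.5, 233.5]]
[[ 0.4434133  -0.00382318  0.117     ]]
blue [[0.6597 0.2833 0.02  ]
 [0.576  0.3075 0.02  ]] 0.08709389456722909
yellow [[0.4995 0.2424 0.02  ]
 [0.4174 0.2644 0.02  ]] 0.08493098938659707
[0.61544001 0.29359119 0.018     ]
[0.62533908 0.29925256 0.018     ]
top band (np.float64(199.8273381294964), np.float64(183.67625899280574)) [0.61891044 0.29656829 0.022     ] roll ((199.87930297851562, 183.55172729492188), (10.584633827209473, 34.53933334350586), 21.801406860351562)
scene band (np.float64(353.1837606837607), np.float64(370.5982905982906)) [0.61988715 0.30026487 0.022     ] roll ((349.5, 372.0), (34.0, 59.0), 90.0)
```

Emit:
arm_command(
  moves=[
    {"translation": [60, -85, 0], "dr": [0, 0, -10]},
    {"translation": [100, -140, 0], "dr": [0, 0, -20]},
    {"translation": [140, -200, 0], "dr": [0, 0, -30]},
    {"translation": [180, -260, 0], "dr": [0, 0, -40]},
    {"translation": [215, -320, 0], "dr": [0, 0, -50]},
    {"translation": [250, -375, -10], "dr": [0, 0, -58]},
    {"translation": [285, -425, -25], "dr": [0, 0, -66]},
    {"translation": [315, -470, -50], "dr": [0, 0, -72]},
    {"translation": [340, -505, -75], "dr": [0, 0, -76.7]},
    {"translation": [355, -533, -95], "dr": [0, 0, -76.7]},
    {"translation": [355, -533, -105], "dr": [0, 0, -76.7]},
    {"translation": [355, -533, -105], "dr": [0, 0, -76.7]},
  ],
  jaw=0.65,
)

```text
time: 2.2
position: [0.5367, -0.0154, 0.197]
tcp_rot: [-0.001, 0.744, 0.668, -0.001]
ft_force: [0.3, 0.9, 0.6]
gripper_width: 0.0557
gripper_force: 0.0
```

Emit:
arm_command(
  moves=[
    {"translation": [0, 0, -8]},
    {"translation": [0, 0, -16]},
    {"translation": [0, 0, -20]},
    {"translation": [0, 0, -20]},
    {"translation": [0, 0, -20]},
  ],
)

```text
invalid input
```

```bash
python3 - <<'E'
from h import *
im=get_image("scene"); cv2.imwrite("pics/s1.png",cv2.resize(im[120:340,180:440],None,fx=3,fy=2.7))
s=get_state(); print(s["position"],s["ft_force"],s["ft_torque"],s["tcp_rot"])
E
```

```text
[ 0.53663552 -0.0143473   0.19824284] [-0.11168855 -0.35158655  0.17664748] [ 0.07213808 -0.00516854  0.04567007] [-6.34762888e-04  7.43572649e-01  6.68654659e-01 -5.09402408e-04]
```

View pics/s1.png

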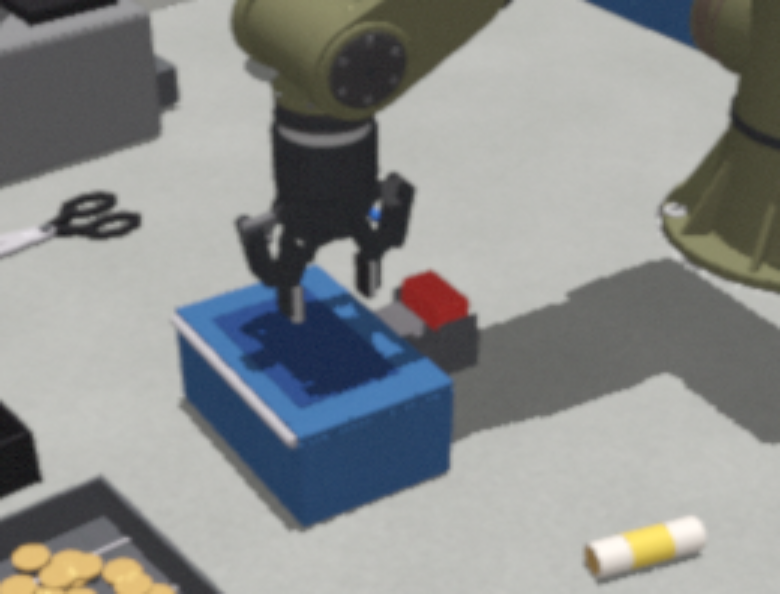

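The picture shows the gripper above the lid with its fingers in line front to back (tips near (297,315) and (372,290) in the crop). Rows must include "dr".

Emit:
arm_command(
  moves=[
    {"translation": [0, 0, -8], "dr": [0, 0, 0]},
    {"translation": [0, 0, -16], "dr": [0, 0, 0]},
    {"translation": [0, 0, -20], "dr": [0, 0, 0]},
    {"translation": [0, 0, -20], "dr": [0, 0, 0]},
  ],
)

```text
time: 2.75
position: [0.5366, -0.0136, 0.1787]
tcp_rot: [-0.0, 0.743, 0.669, -0.0]
ft_force: [0.6, 0.0, 0.9]
gripper_width: 0.0555
gripper_force: 0.0
```

Emit:
arm_command(
  moves=[
    {"translation": [0, 0, -1], "dr": [0, 0, 0]},
    {"translation": [0, 0, -2], "dr": [0, 0, 0]},
    {"translation": [0, 0, -3], "dr": [0, 0, 0]},
    {"translation": [0, 0, -3], "dr": [0, 0, 0]},
  ],
)

```text
time: 3.25
position: [0.5367, -0.0139, 0.1758]
tcp_rot: [-0.0, 0.743, 0.669, -0.0]
ft_force: [-0.5, 0.1, 0.8]
gripper_width: 0.0555
gripper_force: 0.0
```

Emit:
arm_command(
  moves=[
    {"translation": [0, 0, -1], "dr": [0, 0, 0]},
    {"translation": [0, 0, -2], "dr": [0, 0, 0]},
    {"translation": [0, 0, -3], "dr": [0, 0, 0]},
    {"translation": [0, 0, -3], "dr": [0, 0, 0]},
  ],
)

```text
time: 3.75
position: [0.5367, -0.0139, 0.1728]
tcp_rot: [-0.0, 0.743, 0.669, -0.0]
ft_force: [0.1, -0.4, 0.9]
gripper_width: 0.0555
gripper_force: 0.0
```

Emit:
arm_command(
  moves=[
    {"translation": [0, 0, -1], "dr": [0, 0, 0]},
    {"translation": [0, 0, -1.5], "dr": [0, 0, 0]},
  ],
)

```text
time: 4.0
position: [0.5367, -0.0139, 0.1713]
tcp_rot: [-0.0, 0.743, 0.669, -0.0]
ft_force: [-0.3, -0.8, -0.0]
gripper_width: 0.0552
gripper_force: 0.0
```

Emit:
arm_command(
  moves=[
    {"translation": [0, 0, -0.5], "dr": [0, 0, 0]},
    {"translation": [0, 0, -1], "dr": [0, 0, 0]},
  ],
)

```text
time: 4.25
position: [0.5367, -0.0139, 0.1703]
tcp_rot: [-0.0, 0.743, 0.669, -0.0]
ft_force: [0.9, 0.3, -0.4]
gripper_width: 0.0557
gripper_force: 0.0
```

Emit:
arm_command(
  moves=[
    {"translation": [0, 0, -0.5], "dr": [0, 0, 0]},
    {"translation": [0, 0, -1], "dr": [0, 0, 0]},
  ],
)

```text
time: 4.5
position: [0.5368, -0.0139, 0.1694]
tcp_rot: [-0.0, 0.743, 0.669, 0.0]
ft_force: [-0.6, 0.4, 1.0]
gripper_width: 0.0555
gripper_force: 0.0
```

Emit:
arm_command(
  moves=[
    {"translation": [0, 0, -0.5], "dr": [0, 0, 0]},
    {"translation": [0, 0, -1], "dr": [0, 0, 0]},
  ],
)

```text
time: 4.75
position: [0.5368, -0.0139, 0.1684]
tcp_rot: [0.0, 0.743, 0.669, -0.0]
ft_force: [-0.0, -0.0, 0.5]
gripper_width: 0.0557
gripper_force: 0.0
```

Emit:
arm_command(
  moves=[
    {"translation": [0, 0, -0.5], "dr": [0, 0, 0]},
    {"translation": [0, 0, -1], "dr": [0, 0, 0]},
  ],
)

```text
time: 5.0
position: [0.5368, -0.0139, 0.1675]
tcp_rot: [-0.0, 0.743, 0.669, 0.0]
ft_force: [-0.6, 0.7, 2.5]
gripper_width: 0.0557
gripper_force: 1.2
```

Emit:
arm_command(
  moves=[
    {"translation": [0, 0, 8], "dr": [0, 0, 0]},
    {"translation": [0, 0, 30], "dr": [0, 0, 0]},
    {"translation": [-20, 2, 30], "dr": [0, 0, 0]},
    {"translation": [-45, 4.5, 30], "dr": [0, 0, 0]},
    {"translation": [-59, 6.2, 28], "dr": [0, 0, 0]},
    {"translation": [-59, 6.2, 23], "dr": [0, 0, 0]},
    {"translation": [-59, 6.2, 21], "dr": [0, 0, 0]},
    {"translation": [-59, 6.2, 21], "dr": [0, 0, 0]},
  ],
)

```text
time: 6.0
position: [0.4781, -0.0078, 0.1882]
tcp_rot: [-0.0, 0.743, 0.669, -0.0]
ft_force: [0.2, 0.5, -0.2]
gripper_width: 0.0557
gripper_force: 0.0
```

Emit:
arm_command(
  moves=[
    {"translation": [0, 0, -1], "dr": [0, 0, 0]},
    {"translation": [0, 0, -1.5], "dr": [0, 0, 0]},
  ],
)

```text
time: 6.25
position: [0.4779, -0.0077, 0.1868]
tcp_rot: [-0.0, 0.743, 0.669, -0.0]
ft_force: [0.3, -0.2, 0.8]
gripper_width: 0.0553
gripper_force: 0.0
```

Emit:
arm_command(
  moves=[
    {"translation": [0, 0, -0.5], "dr": [0, 0, 0]},
    {"translation": [0, 0, -1], "dr": [0, 0, 0]},
  ],
)

```text
time: 6.5
position: [0.4778, -0.0077, 0.1859]
tcp_rot: [-0.0, 0.743, 0.669, -0.0]
ft_force: [0.4, -0.2, -0.1]
gripper_width: 0.0555
gripper_force: 0.0
```

Emit:
arm_command(
  moves=[
    {"translation": [0, 0, -0.5], "dr": [0, 0, 0]},
    {"translation": [0, 0, -1], "dr": [0, 0, 0]},
  ],
)

```text
time: 6.75
position: [0.4778, -0.0077, 0.1849]
tcp_rot: [-0.0, 0.743, 0.669, 0.0]
ft_force: [0.3, -0.2, -0.5]
gripper_width: 0.0556
gripper_force: 0.0
```

```bash
python3 - <<'E'
from h import *
for c in("top","scene"):
    im=get_image(c); p=proj([.4787,-.0075,.11],c)[0].astype(int); a=im[p[1]-60:p[1]+60,p[0]-65:p[0]+65]; cv2.imwrite(f"pics/{c}2.png",a)
a=np.hstack([cv2.resize(cv2.imread(f"pics/{c}2.png"),None,fx=3,fy=3,interpolation=cv2.INTER_CUBIC) for c in("top","scene")]); cv2.imwrite("pics/b2.png",a)
E
```

```text
(no output)
```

View pics/b2.png

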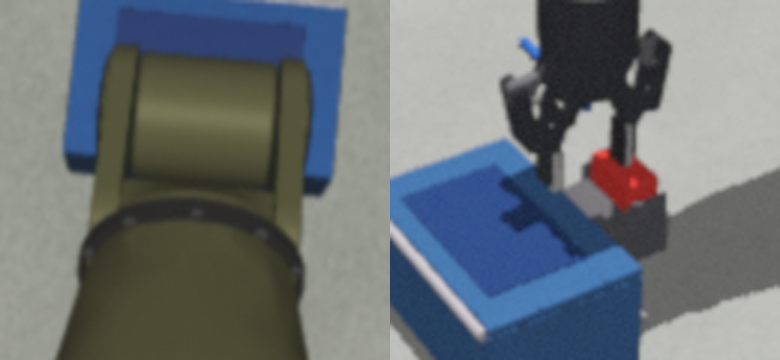

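The scene crop shows the front finger over the red button (tip about (622,160)) and the rear finger above the front of the lid (tip about (552,188)). I check those against the geometry while I go on.

```bash
python3 - <<'E'
from h import *
p0=proj([.4787,-.0075,.11],"scene")[0].astype(int)-[65,60]
c,s=np.cos(np.radians(-6.1)),np.sin(np.radians(-6.1))
for d in(-.035,.035): print(((proj([.4778+c*d,-.0077+s*d,.115],"scene")[0]-p0)*3+[390,0]).round())
E
```

```text
[625. 162.]
[548. 190.]
```

Emit:
arm_command(
  moves=[
    {"translation": [0, 0, -0.5], "dr": [0, 0, 0]},
    {"translation": [0, 0, -1], "dr": [0, 0, 0]},
  ],
)

```text
time: 7.1
position: [0.4777, -0.0077, 0.1839]
tcp_rot: [-0.0, 0.743, 0.669, -0.0]
ft_force: [-0.5, 0.2, -0.3]
gripper_width: 0.0553
gripper_force: 0.0
```

Emit:
arm_command(
  moves=[
    {"translation": [0, 0, -0.5], "dr": [0, 0, 0]},
    {"translation": [0, 0, -1], "dr": [0, 0, 0]},
  ],
)

```text
time: 7.35
position: [0.4778, -0.0077, 0.1829]
tcp_rot: [0.0, 0.743, 0.669, -0.0]
ft_force: [-0.1, 0.2, -0.4]
gripper_width: 0.0557
gripper_force: 0.0
```

Emit:
arm_command(
  moves=[
    {"translation": [0, 0, -0.5], "dr": [0, 0, 0]},
    {"translation": [0, 0, -1], "dr": [0, 0, 0]},
  ],
)

```text
time: 7.6
position: [0.4778, -0.0077, 0.1819]
tcp_rot: [0.0, 0.743, 0.669, 0.0]
ft_force: [-0.5, -0.4, 1.4]
gripper_width: 0.0557
gripper_force: 0.9
```

Emit:
arm_command(
  moves=[
    {"translation": [0, 0, 3], "dr": [0, 0, 0]},
    {"translation": [3.5, -0.4, 1.6], "dr": [0.31, 2.98, 0]},
    {"translation": [7.1, -0.8, -0.3], "dr": [0.63, 5.97, 0]},
    {"translation": [7.1, -0.8, -0.3], "dr": [0.63, 5.97, 0]},
  ],
)

```text
time: 8.1
position: [0.4851, -0.0086, 0.1815]
tcp_rot: [-0.039, 0.742, 0.668, -0.035]
ft_force: [-0.3, 0.8, -0.6]
gripper_width: 0.0556
gripper_force: 0.0
```

Emit:
arm_command(
  moves=[
    {"translation": [0, 0, -1], "dr": [0, 0, 0]},
    {"translation": [0, 0, -2], "dr": [0, 0, 0]},
    {"translation": [0, 0, -3], "dr": [0, 0, 0]},
    {"translation": [0, 0, -4], "dr": [0, 0, 0]},
    {"translation": [0, 0, -4], "dr": [0, 0, 0]},
  ],
)

```text
time: 8.72
position: [0.4848, -0.0085, 0.1776]
tcp_rot: [-0.039, 0.742, 0.668, -0.035]
ft_force: [-0.6, -0.0, 0.4]
gripper_width: 0.0553
gripper_force: 0.7
```

```bash
python3 - <<'E'
from h import *
s=get_state(); print(s["time"],s["position"],s["ft_force"],s["ft_torque"],s["gripper_force"],s["tcp_rot"])
E
```

```text
8.725 [ 0.48482968 -0.00850299  0.17762062] [-0.56791646 -0.02209462  0.37016344] [-0.01892823  0.12137566 -0.06286361] 0.7075614933273755 [-0.03892127  0.74209821  0.66824364 -0.03501167]
```

Emit:
arm_command(
  moves=[
    {"translation": [0, 0, -1], "dr": [0, 0, 0]},
    {"translation": [0, 0, -2], "dr": [0, 0, 0]},
    {"translation": [0, 0, -3], "dr": [0, 0, 0]},
    {"translation": [0, 0, -4], "dr": [0, 0, 0]},
  ],
)

```text
time: 9.22
position: [0.4849, -0.0085, 0.1736]
tcp_rot: [-0.039, 0.742, 0.668, -0.035]
ft_force: [-1.7, 1.1, 3.3]
gripper_width: 0.0553
gripper_force: 1.6
```

Emit:
arm_command(
  moves=[
    {"translation": [0, 0, -0.5], "dr": [0, 0, 0]},
    {"translation": [0, 0, -1], "dr": [0, 0, 0]},
  ],
)

```text
time: 9.48
position: [0.4849, -0.0085, 0.1726]
tcp_rot: [-0.039, 0.742, 0.668, -0.035]
ft_force: [-0.9, -0.3, 2.6]
gripper_width: 0.0551
gripper_force: 1.2
```

Emit:
arm_command(
  moves=[
    {"translation": [0, 0, -0.5], "dr": [0, 0, 0]},
    {"translation": [0, 0, -0.5], "dr": [0, 0, 0]},
  ],
)

```text
time: 9.72
position: [0.4849, -0.0085, 0.1722]
tcp_rot: [-0.039, 0.742, 0.668, -0.035]
ft_force: [-1.0, -0.2, 4.8]
gripper_width: 0.0556
gripper_force: 2.5
```

```bash
python3 - <<'E'
from h import *
for i in range(3):
    im=get_image("scene"); s=get_state(); print(s["time"],s["position"],s["ft_force"],s["ft_torque"],s["gripper_force"])
cv2.imwrite("pics/s3.png",cv2.resize(im[180:300,230:360],None,fx=4.5,fy=4.5,interpolation=cv2.INTER_CUBIC))
E
```

```text
9.775 [ 0.48487407 -0.00851077  0.17217232] [-1.47621845  0.16875004  3.77418187] [ 0.02795201  0.32522285 -0.04917278] 2.522632929176325
9.825 [ 0.48486045 -0.00849822  0.17217076] [-2.14301627  0.68124425  5.13506566] [-0.00257856  0.36008026  0.03897937] 2.521623874636134
9.875 [ 0.48487891 -0.00851171  0.1721923 ] [-1.57020525  0.05619864  5.30304555] [0.04318439 0.32264157 0.01617626] 2.5213932553015184
```

View pics/s3.png

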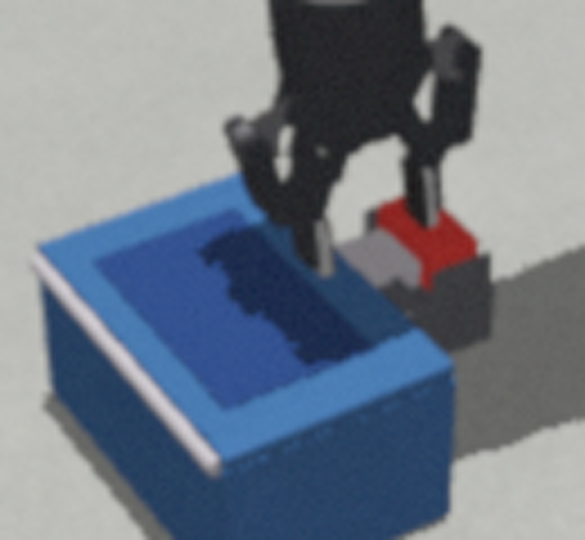

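The picture shows the front finger pressing the button and the rear fingertip (320,270) on the lid near its front edge. The force has doubled, which fits a lid that is free and pushing up. I now turn slowly about the front fingertip to let the lid rise while the button stays pressed.

Emit:
arm_command(
  moves=[
    {"translation": [-1.2, 0.1, 0.6], "dr": [-0.1, -1, 0]},
    {"translation": [-2.4, 0.3, 1.2], "dr": [-0.21, -2, 0]},
    {"translation": [-3.5, 0.4, 1.7], "dr": [-0.31, -2.98, 0]},
    {"translation": [-3.5, 0.4, 1.7], "dr": [-0.31, -2.98, 0]},
  ],
)

```text
time: 10.38
position: [0.4814, -0.0081, 0.174]
tcp_rot: [-0.019, 0.743, 0.669, -0.017]
ft_force: [-0.8, -0.7, 4.3]
gripper_width: 0.0553
gripper_force: 2.4
```

```bash
python3 - <<'E'
from h import *
for i in range(3):
    im=get_image("scene"); s=get_state(); print(s["time"],s["position"],s["ft_force"],s["ft_torque"],s["gripper_force"])
cv2.imwrite("pics/s4.png",cv2.resize(im[180:300,230:360],None,fx=4.5,fy=4.5,interpolation=cv2.INTER_CUBIC))
a,b=cv2.imread("pics/s3.png"),cv2.imread("pics/s4.png"); print(np.abs(a.astype(int)-b)[250:480,20:260].mean())
E
```

```text
10.425 [ 0.48140658 -0.0081269   0.17395866] [-0.62761695 -0.84644469  4.67103074] [-0.07755653  0.06128425 -0.02140681] 2.434150586341275
10.475 [ 0.48143817 -0.00813843  0.17392745] [-0.6484685  -0.59468458  4.8732793 ] [-0.05291661  0.07442784 -0.0729144 ] 2.4449428005027585
10.525 [ 0.48141674 -0.00812493  0.17383028] [-1.24351239 -0.67179916  4.2963476 ] [-0.07680807  0.10537058 -0.01773457] 2.453171019229927
2.377542270531401
```

View pics/s4.png

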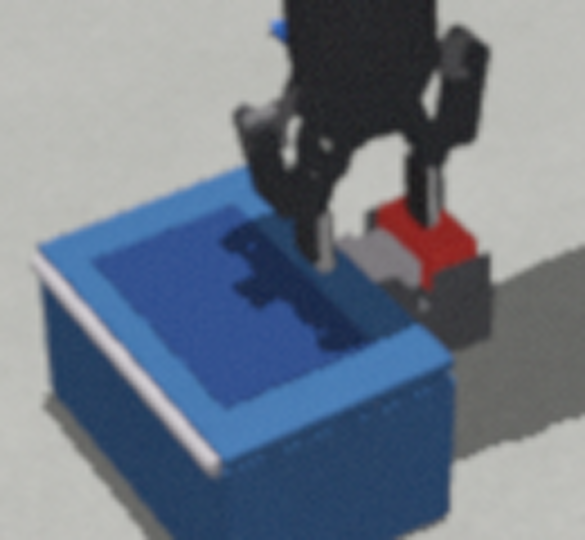

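The lid's front corner has risen from row 370 to row 358 in the crop, so the lid is free and held by the rear finger. I keep turning.

Emit:
arm_command(
  moves=[
    {"translation": [-1.8, 0.2, 0.8], "dr": [-0.16, -1.5, 0]},
    {"translation": [-3.6, 0.4, 1.5], "dr": [-0.31, -3, 0]},
    {"translation": [-5.5, 0.6, 2.5], "dr": [-0.47, -4.5, 0]},
    {"translation": [-7.4, 0.8, 3.5], "dr": [-0.63, -6, 0]},
    {"translation": [-9.8, 1.0, 4.8], "dr": [-0.84, -8, 0]},
    {"translation": [-12.4, 1.3, 6.0], "dr": [-1.05, -10, 0]},
    {"translation": [-15, 1.6, 7.1], "dr": [-1.26, -11.9, 0]},
    {"translation": [-15, 1.6, 7.1], "dr": [-1.26, -11.9, 0]},
  ],
)

```text
time: 11.52
position: [0.4663, -0.0065, 0.1812]
tcp_rot: [0.059, 0.741, 0.667, 0.053]
ft_force: [2.2, -0.2, 3.9]
gripper_width: 0.0556
gripper_force: 2.1
```

```bash
cat > lid.py <<'E'
from h import *
import json
from scipy.optimize import brentq
p=np.array([.5568,-.0158,np.radians(-6.02)])
s=get_state(); d=s["position"][:2]-p[:2]; c,sn=np.cos(p[2]),np.sin(p[2])
X=(c*d[0]+sn*d[1])*1e3; Y=(-sn*d[0]+c*d[1])*1e3; Z=s["position"][2]*1e3
C=np.array([[27.75,-70],[42,-70],[27.75,-50]])  # rear finger tip corners, tool plane (x back, z up)
R=lambda a:np.array([[np.cos(a),np.sin(a)],[-np.sin(a),np.cos(a)]])
def dist(t,pos,a):
    q=C@R(a).T+pos-[65,90]; n=[np.sin(t),np.cos(t)]; return q@n-8, q@[-np.cos(t),np.sin(t)]
a0=np.radians(-9); t0=brentq(lambda t:dist(t,np.array([X,Z]),a0)[0].min(),0,.6)
g,r=dist(t0,np.array([X,Z]),a0); r0=r[0]
print("box",X,Y,Z,"lid",t0,"gaps",g.round(1),"r",r.round(1))
N=44; th=np.linspace(t0,1.53,N+1); A=np.radians(np.interp(th,[t0,.5,1.53],[-9,-6,5]))
P=[]
for t,a in zip(th,A):
    rr=np.interp(t,[t0,.6],[r0,min(r0,112)])
    q=C@R(a).T; n=np.array([np.sin(t),np.cos(t)]); u=np.array([-np.cos(t),np.sin(t)])
    k=(q@n).min(); ku=q[0]@u   # place nearest corner on face, inner corner at rr
    P.append(np.array([65,90])+n*(8-k)+u*(rr-ku))
P=np.array(P)
for i in range(0,N,11):
    rows=[]
    for j in range(i+1,i+12):
        dx,dz=P[j]-P[i]; da=np.degrees(A[j]-A[i]); rows.append({"translation":[round(dx*c,1),round(dx*sn,1),round(dz,1)],"dr":[round(-da*sn,2),round(da*c,2),0]})
    print(json.dumps(rows),"end lid",th[i+11])
E
python3 lid.py
```

```text
box -91.00776473818064 -0.24015182862764314 181.15804907274196 lid 0.1540210667216009 gaps [ 0.   4.4 19. ] r [120.3 106.7 126.4]
[{"translation": [1.8, -0.2, 3.7], "dr": [0.03, 0.27, 0]}, {"translation": [3.6, -0.4, 7.4], "dr": [0.06, 0.54, 0]}, {"translation": [5.6, -0.6, 11.0], "dr": [0.09, 0.81, 0]}, {"translation": [7.6, -0.8, 14.5], "dr": [0.11, 1.08, 0]}, {"translation": [9.8, -1.0, 18.0], "dr": [0.14, 1.35, 0]}, {"translation": [12.1, -1.3, 21.4], "dr": [0.17, 1.62, 0]}, {"translation": [14.4, -1.5, 24.7], "dr": [0.2, 1.89, 0]}, {"translation": [16.9, -1.8, 27.9], "dr": [0.23, 2.16, 0]}, {"translation": [19.4, -2.0, 31.0], "dr": [0.26, 2.43, 0]}, {"translation": [22.0, -2.3, 34.0], "dr": [0.28, 2.7, 0]}, {"translation": [24.7, -2.6, 37.0], "dr": [0.31, 2.97, 0]}] end lid 0.4980158000412007
[{"translation": [2.8, -0.3, 2.9], "dr": [0.03, 0.33, 0]}, {"translation": [5.8, -0.6, 5.7], "dr": [0.07, 0.66, 0]}, {"translation": [8.7, -0.9, 8.4], "dr": [0.1, 0.99, 0]}, {"translation": [11.5, -1.2, 11.2], "dr": [0.14, 1.32, 0]}, {"translation": [14.1, -1.5, 14.1], "dr": [0.17, 1.66, 0]
[... 1029 characters left out ...]
9, 3.65, 0]}] end lid 1.1860052666804002
[{"translation": [3.7, -0.4, 1.2], "dr": [0.04, 0.33, 0]}, {"translation": [7.5, -0.8, 2.3], "dr": [0.07, 0.66, 0]}, {"translation": [11.3, -1.2, 3.2], "dr": [0.11, 1.0, 0]}, {"translation": [15.2, -1.6, 4.1], "dr": [0.14, 1.33, 0]}, {"translation": [19.0, -2.0, 4.8], "dr": [0.18, 1.66, 0]}, {"translation": [22.9, -2.4, 5.5], "dr": [0.21, 1.99, 0]}, {"translation": [26.8, -2.8, 6.0], "dr": [0.25, 2.32, 0]}, {"translation": [30.7, -3.2, 6.4], "dr": [0.28, 2.66, 0]}, {"translation": [34.6, -3.6, 6.7], "dr": [0.32, 2.99, 0]}, {"translation": [38.5, -4.1, 6.9], "dr": [0.35, 3.32, 0]}, {"translation": [42.4, -4.5, 6.9], "dr": [0.39, 3.65, 0]}] end lid 1.53
```

Emit:
arm_command(
  moves=[
    {"translation": [1.8, -0.2, 3.7], "dr": [0.03, 0.27, 0]},
    {"translation": [3.6, -0.4, 7.4], "dr": [0.06, 0.54, 0]},
    {"translation": [5.6, -0.6, 11.0], "dr": [0.09, 0.81, 0]},
    {"translation": [7.6, -0.8, 14.5], "dr": [0.11, 1.08, 0]},
    {"translation": [9.8, -1.0, 18.0], "dr": [0.14, 1.35, 0]},
    {"translation": [12.1, -1.3, 21.4], "dr": [0.17, 1.62, 0]},
    {"translation": [14.4, -1.5, 24.7], "dr": [0.2, 1.89, 0]},
    {"translation": [16.9, -1.8, 27.9], "dr": [0.23, 2.16, 0]},
    {"translation": [19.4, -2.0, 31.0], "dr": [0.26, 2.43, 0]},
    {"translation": [22.0, -2.3, 34.0], "dr": [0.28, 2.7, 0]},
    {"translation": [24.7, -2.6, 37.0], "dr": [0.31, 2.97, 0]},
  ],
)

```text
time: 12.9
position: [0.4912, -0.0091, 0.2181]
tcp_rot: [0.039, 0.742, 0.668, 0.035]
ft_force: [0.5, 0.2, 2.7]
gripper_width: 0.0553
gripper_force: 1.0
```

Emit:
arm_command(
  moves=[
    {"translation": [2.8, -0.3, 2.9], "dr": [0.03, 0.33, 0]},
    {"translation": [5.8, -0.6, 5.7], "dr": [0.07, 0.66, 0]},
    {"translation": [8.7, -0.9, 8.4], "dr": [0.1, 0.99, 0]},
    {"translation": [11.5, -1.2, 11.2], "dr": [0.14, 1.32, 0]},
    {"translation": [14.1, -1.5, 14.1], "dr": [0.17, 1.66, 0]},
    {"translation": [16.9, -1.8, 16.9], "dr": [0.21, 1.99, 0]},
    {"translation": [19.7, -2.1, 19.6], "dr": [0.24, 2.32, 0]},
    {"translation": [22.6, -2.4, 22.2], "dr": [0.28, 2.65, 0]},
    {"translation": [25.6, -2.7, 24.7], "dr": [0.31, 2.99, 0]},
    {"translation": [28.7, -3.0, 27.2], "dr": [0.35, 3.32, 0]},
    {"translation": [31.8, -3.4, 29.5], "dr": [0.38, 3.65, 0]},
  ],
)

```text
time: 14.28
position: [0.5231, -0.0125, 0.2475]
tcp_rot: [0.015, 0.743, 0.669, 0.013]
ft_force: [1.7, 0.3, 1.4]
gripper_width: 0.0553
gripper_force: 0.9
```

```bash
python3 - <<'E'
from h import *
im=get_image("scene"); cv2.imwrite("pics/s5.png",cv2.resize(im[110:310,210:390],None,fx=3,fy=3,interpolation=cv2.INTER_CUBIC))
s=get_state(); print(s["time"],s["position"],s["ft_force"],s["gripper_force"])
E
```

```text
14.325 [ 0.52339593 -0.0125463   0.24782583] [1.41793695 1.6789513  2.13438901] 0.9096048612263985
```

View pics/s5.png

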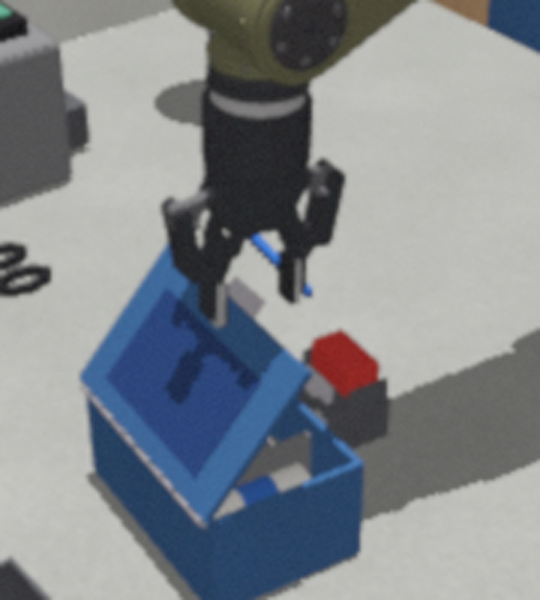

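The picture shows the lid about halfway open, leaning on the rear fingertip at (213,315), with the button back up. I carry on.

Emit:
arm_command(
  moves=[
    {"translation": [3.2, -0.3, 2.3], "dr": [0.04, 0.33, 0]},
    {"translation": [6.5, -0.7, 4.5], "dr": [0.07, 0.66, 0]},
    {"translation": [9.8, -1.0, 6.6], "dr": [0.11, 1.0, 0]},
    {"translation": [13.2, -1.4, 8.6], "dr": [0.14, 1.33, 0]},
    {"translation": [16.6, -1.8, 10.5], "dr": [0.18, 1.66, 0]},
    {"translation": [20.1, -2.1, 12.3], "dr": [0.21, 1.99, 0]},
    {"translation": [23.6, -2.5, 14.0], "dr": [0.25, 2.32, 0]},
    {"translation": [27.2, -2.9, 15.6], "dr": [0.28, 2.66, 0]},
    {"translation": [30.9, -3.3, 17.1], "dr": [0.32, 2.99, 0]},
    {"translation": [34.5, -3.6, 18.5], "dr": [0.35, 3.32, 0]},
    {"translation": [38.3, -4.0, 19.8], "dr": [0.39, 3.65, 0]},
  ],
)

```text
time: 15.7
position: [0.5614, -0.0166, 0.2672]
tcp_rot: [-0.009, 0.743, 0.669, -0.008]
ft_force: [1.1, 0.2, 0.1]
gripper_width: 0.0555
gripper_force: 0.8
```

Emit:
arm_command(
  moves=[
    {"translation": [3.7, -0.4, 1.2], "dr": [0.04, 0.33, 0]},
    {"translation": [7.5, -0.8, 2.3], "dr": [0.07, 0.66, 0]},
    {"translation": [11.3, -1.2, 3.2], "dr": [0.11, 1.0, 0]},
    {"translation": [15.2, -1.6, 4.1], "dr": [0.14, 1.33, 0]},
    {"translation": [19.0, -2.0, 4.8], "dr": [0.18, 1.66, 0]},
    {"translation": [22.9, -2.4, 5.5], "dr": [0.21, 1.99, 0]},
    {"translation": [26.8, -2.8, 6.0], "dr": [0.25, 2.32, 0]},
    {"translation": [30.7, -3.2, 6.4], "dr": [0.28, 2.66, 0]},
    {"translation": [34.6, -3.6, 6.7], "dr": [0.32, 2.99, 0]},
    {"translation": [38.5, -4.1, 6.9], "dr": [0.35, 3.32, 0]},
    {"translation": [42.4, -4.5, 6.9], "dr": [0.39, 3.65, 0]},
  ],
)

```text
time: 17.08
position: [0.6037, -0.0211, 0.274]
tcp_rot: [-0.033, 0.742, 0.668, -0.03]
ft_force: [0.1, -0.9, 0.5]
gripper_width: 0.0555
gripper_force: 0.0
```

Emit:
arm_command(
  moves=[
    {"translation": [4, -0.4, 0], "dr": [0, 0, 0]},
    {"translation": [8, -0.8, 0], "dr": [0, 0, 0]},
    {"translation": [9, -0.9, 15], "dr": [0, 0, 0]},
    {"translation": [9, -0.9, 45], "dr": [0, 0, 0]},
    {"translation": [9, -0.9, 80], "dr": [-0.25, -2.5, 0]},
    {"translation": [5, 0, 95], "dr": [-0.53, -5.08, 0]},
    {"translation": [0, 10, 95], "dr": [-0.53, -5.08, 0]},
    {"translation": [0, 15, 95], "dr": [-0.53, -5.08, 0]},
  ],
  jaw=0.65,
)

```text
time: 18.08
position: [0.603, -0.0052, 0.3682]
tcp_rot: [-0.0, 0.743, 0.669, -0.0]
ft_force: [-0.4, -0.4, -0.5]
gripper_width: 0.0556
gripper_force: 0.0
```

```bash
python3 - <<'E'
from h import *
im=get_image("scene"); t=get_image("top")
a=cv2.resize(im[110:310,210:360],None,fx=2.6,fy=2.6); b=cv2.resize(t[130:330,180:390],None,fx=1.9,fy=2.6); cv2.imwrite("pics/s6.png",np.hstack([a,b]))
s=get_state(); print(s["time"],s["position"],s["tcp_rot"],s["ft_force"])
# roll from scene: blue band and white extents
k=im.astype(int); x0,y0,x1,y1=315,350,385,395; q=k[y0:y1,x0:x1]; m=(q[...,0]-q[...,2]>60); ys,xs=np.nonzero(m); print(len(xs),ray((xs.mean()+x0,ys.mean()+y0),"scene",.022))
E
```

```text
18.175 [ 0.60341268 -0.00523274  0.36796164] [-3.39846127e-04  7.42806673e-01  6.69505842e-01 -2.43082458e-04] [-0.1105912  -0.23783775  0.51083473]
234 [0.61995717 0.30039281 0.022     ]
```

View pics/s6.png

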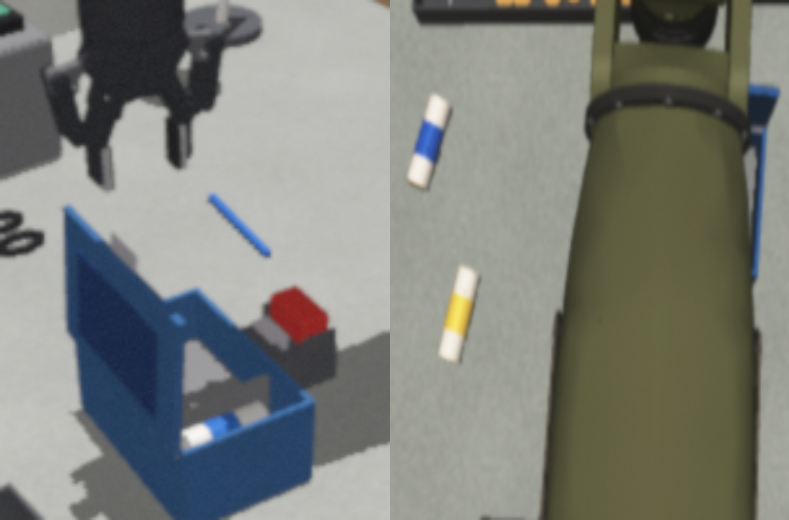

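The lid stands fully open, the tray side is empty, and the blue roll is undisturbed at about (430,140) in the crop. Next is the roll.

Emit:
arm_command(
  moves=[
    {"translation": [2, 30, 0], "dr": [0, 0, 10]},
    {"translation": [4, 75, 0], "dr": [0, 0, 20]},
    {"translation": [6, 120, 0], "dr": [0, 0, 30]},
    {"translation": [8, 165, -10], "dr": [0, 0, 40]},
    {"translation": [10, 210, -40], "dr": [0, 0, 50]},
    {"translation": [12, 250, -80], "dr": [0, 0, 60]},
    {"translation": [14.4, 285, -120], "dr": [0, 0, 70]},
    {"translation": [14.4, 301.7, -160], "dr": [0, 0, 79.4]},
    {"translation": [14.4, 301.7, -200], "dr": [0, 0, 79.4]},
    {"translation": [14.4, 301.7, -225], "dr": [0, 0, 79.4]},
    {"translation": [14.4, 301.7, -230], "dr": [0, 0, 79.4]},
    {"translation": [14.4, 301.7, -230], "dr": [0, 0, 79.4]},
  ],
  jaw=1,
)

```text
time: 19.68
position: [0.6181, 0.2957, 0.1394]
tcp_rot: [0.0, 0.144, 0.99, 0.001]
ft_force: [0.6, 0.3, 0.9]
gripper_width: 0.0852
gripper_force: 0.0
```

```bash
python3 - <<'E'
from h import *
im=get_image("scene"); t=get_image("top")
a=cv2.resize(im[300:420,280:430],None,fx=2.6,fy=2.6); b=cv2.resize(t[130:250,150:270],None,fx=2.6,fy=2.6); cv2.imwrite("pics/s7.png",np.hstack([a,b]))
s=get_state(); print(s["time"],s["position"],s["tcp_rot"],s["ft_force"])
E
```

```text
19.775 [0.61840006 0.29580779 0.14044277] [8.05127650e-04 1.44346702e-01 9.89526268e-01 1.07056081e-03] [-0.58913462 -1.02273665 -0.10624062]
```

View pics/s7.png

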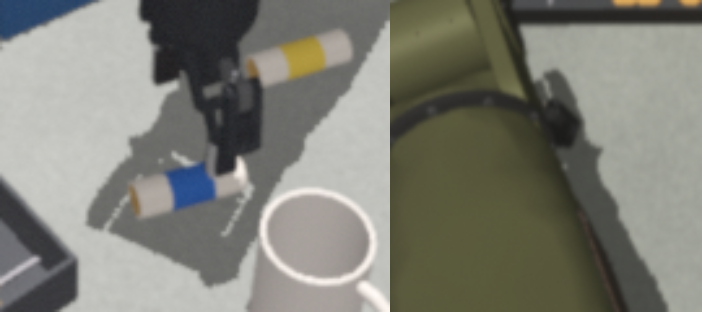

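The picture shows the near finger beside the roll's right part with the mug clear of it. I check the numbers before descending.

```bash
python3 - <<'E'
from h import *
s=get_state(); P=s["position"]; y=np.array([np.cos(np.radians(73.4)),np.sin(np.radians(73.4)),0])
for sg in(1,-1):
    q=P+sg*.05*y; q[2]=P[2]-.066; print("tip px crop",(proj(q,"scene")[0]-[280,300])*2.6)
print("mug",ray((140,180),"top",.09))
ax=np.array([np.cos(np.radians(-16.5)),np.sin(np.radians(-16.5)),0])
for e in(-1,0,1): print("roll pt crop",(proj(np.array([.6178,.2965,.014])+e*.042*ax,"scene")[0]-[280,300])*2.6)
E
```

```text
tip px crop [222.55940096 183.27890051]
tip px crop [163.27006741  83.44114186]
mug [0.61069076 0.41614535 0.09      ]
roll pt crop [238.77023114 169.70194402]
roll pt crop [188.40499792 185.92873582]
roll pt crop [136.74849873 202.57155079]
```

Emit:
arm_command(
  moves=[
    {"translation": [0, 0.5, -20], "dr": [0, 0, 0]},
    {"translation": [0, 0.5, -40], "dr": [0, 0, 0]},
    {"translation": [0, 0.5, -52], "dr": [0, 0, 0]},
    {"translation": [0, 0.5, -58], "dr": [0, 0, 0]},
    {"translation": [0, 0.5, -61], "dr": [0, 0, 0]},
    {"translation": [0, 0.5, -61], "dr": [0, 0, 0]},
  ],
)

```text
time: 20.52
position: [0.618, 0.2963, 0.0783]
tcp_rot: [0.0, 0.144, 0.99, 0.001]
ft_force: [0.0, -0.3, 0.2]
gripper_width: 0.0856
gripper_force: 0.0
```

Emit:
arm_command(
  moves=[
    {"translation": [0, 0, 0], "dr": [0, 0, 0]},
    {"translation": [0, 0, 0], "dr": [0, 0, 0]},
    {"translation": [0, 0, 0], "dr": [0, 0, 0]},
    {"translation": [0, 0, 0], "dr": [0, 0, 0]},
    {"translation": [0, 0, 0], "dr": [0, 0, 0]},
    {"translation": [0, 0, 0], "dr": [0, 0, 0]},
    {"translation": [0, 0, 0], "dr": [0, 0, 0]},
    {"translation": [0, 0, 0], "dr": [0, 0, 0]},
  ],
  jaw=0.2,
  newtons=30,
)

```text
time: 21.52
position: [0.618, 0.2963, 0.0784]
tcp_rot: [0.0, 0.144, 0.99, 0.001]
ft_force: [-1.6, 1.6, 6.3]
gripper_width: 0.0272
gripper_force: 29.4
```

Emit:
arm_command(
  moves=[
    {"translation": [0, 0, 10], "dr": [0, 0, 0]},
    {"translation": [0, 0, 30], "dr": [0, 0, 0]},
    {"translation": [0, 0, 65], "dr": [0, 0, 0]},
    {"translation": [-15, -10, 110], "dr": [0, 0, 0]},
    {"translation": [-40, -40, 150], "dr": [0, 0, 3]},
    {"translation": [-60, -80, 165], "dr": [0, 0, 6]},
    {"translation": [-70, -130, 165], "dr": [0, 0, 10.6]},
    {"translation": [-70, -180, 165], "dr": [0, 0, 10.6]},
    {"translation": [-69, -230, 165], "dr": [0, 0, 10.6]},
    {"translation": [-68.6, -280, 165], "dr": [0, 0, 10.6]},
    {"translation": [-68.6, -325, 165], "dr": [0, 0, 10.6]},
    {"translation": [-68.6, -344.5, 165], "dr": [0, 0, 10.6]},
  ],
)

```text
time: 23.02
position: [0.5491, -0.0504, 0.2443]
tcp_rot: [0.001, 0.053, 0.999, 0.0]
ft_force: [0.0, 0.6, -2.5]
gripper_width: 0.0267
gripper_force: 29.6
```

Emit:
arm_command(
  moves=[
    {"translation": [0, 0, -15], "dr": [0, 0, 0]},
    {"translation": [0, 0, -40], "dr": [0, 0, 0]},
    {"translation": [0, 0, -55], "dr": [0, 0, 0]},
    {"translation": [0, 0, -60], "dr": [0, 0, 0]},
    {"translation": [0, 0, -60], "dr": [0, 0, 0]},
  ],
)

```text
time: 23.65
position: [0.5495, -0.0479, 0.1832]
tcp_rot: [0.0, 0.052, 0.999, 0.001]
ft_force: [-0.7, -0.7, -2.4]
gripper_width: 0.0271
gripper_force: 29.7
```

```bash
python3 - <<'E'
from h import *
s=get_state(); print(s["time"],s["position"],s["tcp_rot"],s["ft_force"],s["gripper_width"],s["gripper_force"])
p=np.array([.5568,-.0158,np.radians(-6.02)]); d=s["position"][:2]-p[:2]; c,n=np.cos(p[2]),np.sin(p[2]); print("box",c*d[0]+n*d[1],-n*d[0]+c*d[1])
im=get_image("scene"); cv2.imwrite("pics/s8.png",im)
for t in("roll_blue_center",): print([(r["box"],r["confidence"]) for r in find_in(t,"scene")[:3]])
ax=np.array([c,n,0])
for e in(-1,1): print(proj(s["position"]+[0,0,-.064]+e*.042*ax,"scene"))
E
```

```text
23.65 [ 0.54950017 -0.04791319  0.18323243] [2.44212519e-06 5.20525929e-02 9.98644148e-01 6.27116445e-04] [-0.688491   -0.66456691 -2.44957636] 0.027101354573677437 29.665007293224335
box -0.0038916787758865494 -0.03270167436649514
[([283.4, 227.0, 291.3, 233.5], 0.6), ([232.9, 190.0, 339.0, 313.9], 0.33)]
[[293.12811972 226.63845336]]
[[260.99762822 237.890286  ]]
```

Emit:
arm_command(
  moves=[
    {"translation": [0, 0, -12], "dr": [0, 0, 0]},
    {"translation": [0, 0, -30], "dr": [0, 0, 0]},
    {"translation": [0, 0, -45], "dr": [0, 0, 0]},
    {"translation": [0, 0, -56], "dr": [0, 0, 0]},
    {"translation": [0, 0, -62], "dr": [0, 0, 0]},
    {"translation": [0, 0, -65], "dr": [0, 0, 0]},
    {"translation": [0, 0, -66], "dr": [0, 0, 0]},
    {"translation": [0, 0, -66], "dr": [0, 0, 0]},
  ],
)

```text
time: 24.75
position: [0.5495, -0.0483, 0.1174]
tcp_rot: [0.0, 0.052, 0.999, 0.001]
ft_force: [0.3, 0.3, -2.4]
gripper_width: 0.0271
gripper_force: 29.7
```

Emit:
arm_command(
  moves=[
    {"translation": [0, 0, -0.5], "dr": [0, 0, 0]},
    {"translation": [0, 0, -1], "dr": [0, 0, 0]},
    {"translation": [0, 0, -1.5], "dr": [0, 0, 0]},
    {"translation": [0, 0, -2], "dr": [0, 0, 0]},
    {"translation": [0, 0, -2], "dr": [0, 0, 0]},
  ],
)

```text
time: 25.38
position: [0.5493, -0.0483, 0.115]
tcp_rot: [-0.0, 0.052, 0.999, 0.001]
ft_force: [-0.9, -0.3, -2.0]
gripper_width: 0.0269
gripper_force: 29.7
```

Emit:
arm_command(
  moves=[
    {"translation": [0, 0, -0.5], "dr": [0, 0, 0]},
    {"translation": [0, 0, -1], "dr": [0, 0, 0]},
    {"translation": [0, 0, -1], "dr": [0, 0, 0]},
  ],
)

```text
time: 25.75
position: [0.5493, -0.0483, 0.114]
tcp_rot: [-0.0, 0.052, 0.999, 0.001]
ft_force: [0.1, 0.0, -1.7]
gripper_width: 0.0264
gripper_force: 29.7
```

Emit:
arm_command(
  moves=[
    {"translation": [0, 0, -0.5], "dr": [0, 0, 0]},
    {"translation": [0, 0, -1], "dr": [0, 0, 0]},
    {"translation": [0, 0, -1], "dr": [0, 0, 0]},
  ],
)

```text
time: 26.12
position: [0.5494, -0.0483, 0.1134]
tcp_rot: [0.0, 0.052, 0.999, 0.001]
ft_force: [-2.5, 0.1, 3.7]
gripper_width: 0.0271
gripper_force: 30.2
```

The roll is resting on the tray. I release it and retreat upward.

Emit:
arm_command(
  moves=[
    {"translation": [0, 0, 0], "dr": [0, 0, 0]},
    {"translation": [0, 0, 0], "dr": [0, 0, 0]},
    {"translation": [0, 0, 0], "dr": [0, 0, 0]},
    {"translation": [0, 0, 0], "dr": [0, 0, 0]},
    {"translation": [0, 0, 4], "dr": [0, 0, 0]},
    {"translation": [0, 0, 12], "dr": [0, 0, 0]},
    {"translation": [0, 0, 30], "dr": [0, 0, 0]},
    {"translation": [0, 0, 60], "dr": [0, 0, 0]},
    {"translation": [0, 0, 110], "dr": [0, 0, 0]},
    {"translation": [-20, 0, 160], "dr": [0, 0, 0]},
    {"translation": [-70, 0, 190], "dr": [0, 0, 0]},
    {"translation": [-120, 0, 200], "dr": [0, 0, 0]},
  ],
  jaw=0.55,
)

```text
time: 27.62
position: [0.428, -0.0483, 0.3159]
tcp_rot: [0.002, 0.052, 0.999, 0.0]
ft_force: [0.5, -0.0, 0.2]
gripper_width: 0.0473
gripper_force: 0.0
```

Emit:
arm_command(
  moves=[
    {"translation": [0, 60, 0], "dr": [0, 0, 0]},
    {"translation": [0, 120, 0], "dr": [0, 0, 0]},
    {"translation": [0, 180, 0], "dr": [0, 0, 0]},
    {"translation": [0, 240, 0], "dr": [0, 0, 0]},
    {"translation": [0, 280, 0], "dr": [0, 0, 0]},
    {"translation": [0, 280, 0], "dr": [0, 0, 0]},
    {"translation": [0, 280, 0], "dr": [0, 0, 0]},
    {"translation": [0, 280, 0], "dr": [0, 0, 0]},
  ],
)

```text
time: 28.62
position: [0.4295, 0.2308, 0.3136]
tcp_rot: [0.0, 0.053, 0.999, 0.001]
ft_force: [-0.6, -0.8, -0.8]
gripper_width: 0.0468
gripper_force: 0.0
```

```bash
python3 - <<'E'
from h import *
s=get_state(); print(s["time"],s["position"],s["ft_force"])
p=np.array([.5568,-.0158,np.radians(-6.02)]); c,n=np.cos(p[2]),np.sin(p[2])
for cam in("top","scene"):
    im=get_image(cam); cv2.imwrite(f"pics/{cam}9.png",im)
    a=cv2.imread(f"pics/{cam}0.png")
    for t in("roll_blue_center","roll_yellow_center"): print(cam,t,[(np.round(r["box"]).tolist(),round(r["confidence"],2)) for r in find_in(t,cam)[:3]])
    k=im.astype(int); print("pred centre",proj(box2w(p,[[-.004,-.033,.055]]),cam))
    # blue-band saturated pixels & white pixels inside tray
    q=proj(box2w(p,[[-.06,-.095,.05],[.06,-.095,.05],[.06,.03,.05],[-.06,.03,.05]]),cam).astype(np.int32)
    m=np.zeros(im.shape[:2],np.uint8); cv2.fillConvexPoly(m,q,1)
    w=(m>0)&(k.min(2)>150); b=(m>0)&(k[...,0]-k[...,2]>90)
    for nme,z in(("white",w),("band",b)):
        ys,xs=np.nonzero(z); print(nme,len(xs),(xs.min(),xs.max(),ys.min(),ys.max(),xs.mean(),ys.mean()) if len(xs) else "")
E
```

```text
28.625 [0.42947318 0.23080405 0.31360703] [-0.55946238 -0.77662758 -0.78790896]
top roll_blue_center [([337.0, 189.0, 354.0, 231.0], 0.7)]
top roll_yellow_center [([216.0, 233.0, 223.0, 242.0], 0.6)]
pred centre [[345.662956   209.20159702]]
white 252 (np.int64(338), np.int64(353), np.int64(190), np.int64(226), np.float64(345.6031746031746), np.float64(207.95238095238096))
band 129 (np.int64(340), np.int64(351), np.int64(202), np.int64(215), np.float64(345.49612403100775), np.float64(208.34108527131784))
scene roll_blue_center [([233.0, 190.0, 339.0, 314.0], 0.74), ([277.0, 246.0, 294.0, 261.0], 0.6)]
scene roll_yellow_center [([370.0, 310.0, 417.0, 334.0], 0.91)]
pred centre [[278.18656848 254.06466929]]
white 142 (np.int64(280), np.int64(308), np.int64(243), np.int64(275), np.float64(289.7535211267606), np.float64(251.11267605633802))
band 49 (np.int64(280), np.int64(295), np.int64(249), np.int64(271), np.float64(282.55102040816325), np.float64(254.26530612244898))
```

The roll is lying flat where I planned: its centre is at (345.5, 208) in the top view against a predicted (345.7, 209). The lid is open and the arm is clear.

```bash
python3 -c "
from station import *
print(hand_in())"
```

```text
the job is handed in; nothing more can be done
None
```

The cash box is unlatched, its lid was held back all the way to fully open, and the blue-banded roll was lowered flat onto the empty part of the tray; the job is handed in at about 29 s.

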